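Go/no-go check of a bored walnut block

TASK

Check the bore of the dark walnut block with the two-plug gauge: first push the green go plug fully home in the bore, then take it out and press the red no-go plug down squarely on the mouth of the same bore to confirm that it will not enter. Then stand the gauge back upright on the grey felt pad and let go. Leave the pale beech block where it is.

Things in the scene. Friction and masses are not known exactly. Their poses are not given: they have to be found in the camera images.
- gauge: Bridge-like gauge, 0.3 kg, on two down-pointing plugs. Origin midway between the plugs at their lower ends, z up. x = +46 mm: green go plug, 34 dia, 35 long, tip tapered to 22. x = -46: red no-go plug, 54 dia, 35 long. Over each a 58 dia flange, z 35 to 50, joined by a 24 wide bar; the go flange on the block means home. Grip: black, mid-bar, 44 (x) by 24 (y), z 50 to 90. Balances mid-bar.
- walnut: Dark walnut block, 80 x 80 mm, 60 high, held fast on the bench between two steel dogs (16 dia, 18 high) that touch its +y and -y faces. Origin: centre of its underside, z up. In the middle of its top face opens a vertical round bore, 44 mm diameter, 45 deep, blind.
- beech: Pale beech block of the same size and with the same bore, loose (about 0.3 kg), not to be checked and to be left where it is. Origin: centre of its underside, z up.
- felt: Grey felt pad, 220 x 220 mm, 4 mm thick, fixed to the bench; the gauge stands on it at the start. Origin: centre of its underside, z up.

How it is judged:
On the way, in this order (a step that is already met when the one before it is completed fails the run):
1. the green go plug is fully home in the walnut block's bore (at least 28 mm deep), the gauge upright within 10 degrees (x of walnut in the frame of gauge between 0.031 and 0.061 m and y of walnut in the frame of gauge between -0.015 and 0.015 m and z of walnut in the frame of gauge above -0.032 m and angle between gauge's own z axis and vertical below 0.17 rad), for 0.2 s.
2. the red no-go plug is pressed (1.5 N or more) on the mouth of the walnut's bore and stays out: end within 6 mm of the top face, axes within 15 mm, gauge upright within 10 degrees (x of walnut in the frame of gauge between -0.061 and -0.031 m and y of walnut in the frame of gauge between -0.015 and 0.015 m and z of walnut in the frame of gauge between -0.066 and -0.054 m and contact force between gauge and walnut above 1.5 N and angle between gauge's own z axis and vertical below 0.17 rad), for 0.2 s.
At the end, for the whole second after the job is handed in: The gauge stands upright (within 6 degrees) and still on the felt pad, its middle within 90 mm of the pad's centre along each side of the pad, let go; the beech block is within 30 mm of where it was (x of gauge in the frame of felt between -0.09 and 0.09 m and y of gauge in the frame of felt between -0.09 and 0.09 m and z of gauge in the frame of felt between -0.001 and 0.009 m and angle between gauge's own z axis and vertical below 0.1 rad and linear speed of gauge below 0.02 m/s and distance of beech from where it was at the start of the episode below 0.03 m); the robot touches nothing.
It fails at once if the pale beech block is moved by more than 30 mm (distance of beech from where it was at the start of the episode above 0.03 m).
It also fails if it takes over 53 s, if anything falls off the work surface, if the arm or the gripper's body presses on something with over 40 N, if the wrist force passes 120 N, or if a joint passes its speed limit or range.

ROBOT

A 6-joint arm with a two-finger parallel gripper is mounted at the origin on the work surface. World frame = base frame: x ahead of the robot, y to its left, z up, the work surface at z = 0. Lengths are in m, angles in rad, forces in N, time in s.
With the tool pointing down it reaches from about 0.375 to 0.9 m from the base axis. Payload 3.1 kg.
Tool frame: the origin (TCP) lies where the fingers leave the gripper's body, on its centre line; the fingertips stand 70 mm ahead of it and the grasp point (between the pads) lies 51 mm ahead of it (robot.tip_reach is the distance from the TCP to the fingertips, in m); z points along the fingers, y is the line along which they close (so a half turn about z gives the same grasp; the last joint's range is limited). The gripper opens to 87 mm and grips with 3 to 60 N. Pads are 19 mm wide; open, the fingers measure 117 mm over their backs; the gripper's body (75 mm by 190 mm) begins 51 mm behind the grasp point.
Start: joints at [0.939, 0.527, 1.433, -0, 1.181, -0.178], TCP at [0.274, 0.562, 0.292] pointing down, gripper open.
Joint ranges: [-3.08, 3.08], [-0.75, 2.2], [0.22, 2.44], [-1.43, 4.57], [0, 2.65], [-2.85, 2.85]. Speed limits (rad/s): [2.79, 2.79, 3.14, 3.14, 3.14, 3.14].

INTERFACE

Orientations are given as a unit quaternion [x, y, z, w].
In Python, from rig import robot gives the robot as it stands.
- The arm moves only by the tool carry_out, never from a script. Its argument "rows" is a list that holds one entry, the list of rows, each a list of 6 numbers: the shift along the tool's x, y, z in mm, then the turn, a rotation vector about the tool's x, y, z in units of 8 degrees (1.0 is 8 degrees). A call has 1 to 20 rows; each row is the pose to reach, as a shift and turn from the pose commanded when the call began, along the tool's axes at that moment; what a row does not reach only later rows make up. A row lasts 1/10 s, in which the tool goes at most 50 mm and 8.59 degrees, less where a joint would pass 70% of its speed; a pose out of reach is approached as far as the arm can. A call with a gripper value outside its range is refused whole. "fingers" is the opening, from 0 (shut) to 1 (fully open), set as the call begins (left out, the last holds). The fingers move at their own pace and stop on an object; "grip_force" is the grip in N (left out, the last holds). Time passes only in rows, so rows that repeat a pose let the fingers close. It gives the time, the measured TCP pose, the force and the opening at its end, in the units of the state.
- robot.get_obs(): the state, without advancing time (a new reading comes with each control period).
- robot.camera(name): name is "scene" or "top"; returns a dict with "color" (400x640x3 uint8, red, green, blue), "depth" (400x640 float32, m along the optical axis (not along the pixel's ray), 0 where there is no reading), "K" (3x3 intrinsics, pixels), "D" ([k1, k2, p1, p2, k3] as OpenCV has them; the pictures are not rectified), "camera_from_world" (4x4, takes a point from world to camera coordinates). Camera axes: x right, y down, z forward; pixel columns grow to the right and rows downward; lengths in m; the calibration is good to about 2 mm. A picture is of the moment at which its call begins.
- robot.hand_in(): hands the job in, once; it reports no verdict.
The state is a dict: "time": time; "q": joint angles; "joint_velocities": joint speeds; "joint_torque": joint torques, N m; "position": TCP position; "tool_rot": TCP orientation; "ft_force": force on the tool from outside, world axes, zero at the start; "moment": the same for the moment, N m; "grip_width": finger opening in m.
Only numpy, scipy, OpenCV 4.12 (cv2) and the standard library are available. Lean on these libraries where they do the work, as an engineer would, in place of code of your own. Each camera call takes 0.05 s, during which the arm holds its last target. There are 200 camera calls.

## Working session

There is one attempt and no reset: what is moved stays moved. The work goes in short steps, Python scripts to look and compute and a tool call to move; the robot and the scene stay as the last step left them, time stands still between calls to the robot, and variables do not carry over. Pictures are saved under pics/ and viewed, on a budget of 10 in all, crops included, one or two more only if the job needs it, and the job is handed in when it is done.

Besides the shell and the picture viewer there is one more tool, called after "Request:" as name(argument=value, ...) on one line, values as JSON. carry_out: Moves the arm, as the interface text tells. Its arguments: {"type":"object","properties":{"rows":{"type":"array"},"fingers":{"type":"number"},"grip_force":{"type":"number"}},"required":["rows"]}

```bash
mkdir -p pics
cat > h.py <<'E'
import numpy as np, cv2
from rig import robot
def shot(name,fn=None):
    c=robot.camera(name)
    if fn: cv2.imwrite('pics/'+fn,c['color'][:,:,::-1])
    return c
def cloud(c):
    h,w=c['depth'].shape
    u,v=np.meshgrid(np.arange(w),np.arange(h))
    p=cv2.undistortPoints(np.stack([u,v],-1).reshape(-1,1,2).astype(np.float64),c['K'],np.array(c['D'])).reshape(h,w,2)
    d=c['depth'][...,None].astype(float)
    P=np.concatenate([p*d,d],-1)
    M=np.linalg.inv(c['camera_from_world'])
    return P@M[:3,:3].T+M[:3,3]
E
python3 - <<'E'
from h import *
for n in ('top','scene'):
    c=shot(n,n+'0.png'); W=cloud(c); np.savez(n+'0.npz',W=W,col=c['color'],d=c['depth'])
    print(n,np.linalg.inv(c['camera_from_world'])[:3].round(3).tolist(),c['K'][0][0],(c['depth']==0).mean())
o=robot.get_obs(); print(o)
E
```

```text
top [[0.002, -0.984, 0.176, 0.394], [-1.0, -0.003, -0.001, -0.007], [0.001, -0.176, -0.984, 0.92]] 407.7195649035142 0.00387109375
scene [[-0.167, 0.593, -0.788, 1.225], [0.986, 0.114, -0.123, 0.098], [0.017, -0.797, -0.604, 0.573]] 381.95386920892287 0.00394921875
{'time': 0.1, 'q': array([ 9.38497671e-01,  5.28342740e-01,  1.43377078e+00, -8.08673378e-07,
        1.18138801e+00, -1.78514348e-01]), 'joint_velocities': array([-7.72444204e-04, -1.95290730e-03, -3.40674867e-03,  3.43133206e-04,
        6.88480813e-05,  1.35483229e-03]), 'joint_torque': array([-7.81322542e-04, -4.40990067e+01, -1.77149177e+01,  6.33881078e-02,
        5.34217805e-02, -4.40962731e-05]), 'position': array([0.27364978, 0.56132805, 0.29138915]), 'tool_rot': array([ 2.24950170e-01,  9.74369802e-01, -8.77224348e-04, -3.76080962e-04]), 'ft_force': array([ 0.82058994,  0.43983783, -0.26471882]), 'moment': array([0.02911201, 0.01355661, 0.0188896 ]), 'grip_width': 0.0867777305316822}
```

View pics/top0.png

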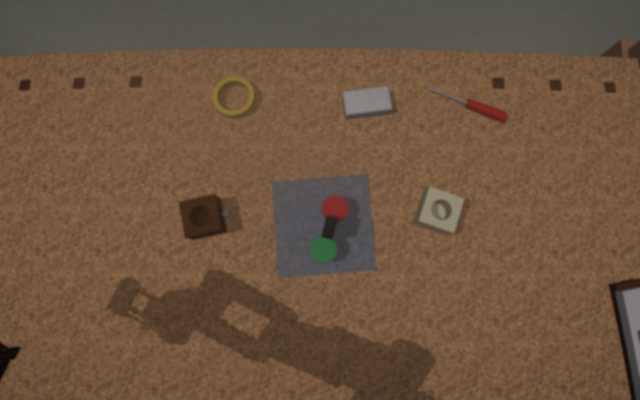

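View pics/scene0.png

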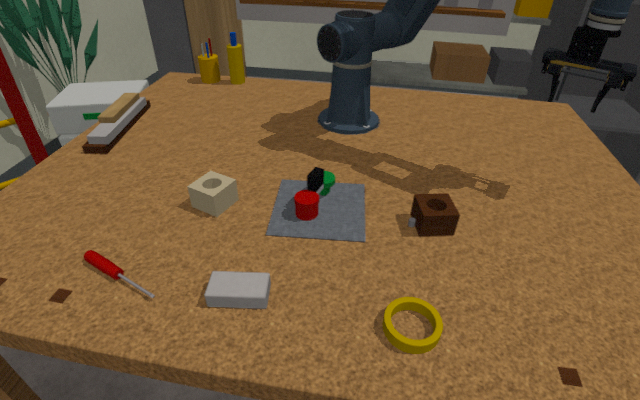

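Top view: walnut at about (203,217) with a dog at (225,214), gauge on the felt with red at (336,209), green at (323,249) and the black grip between them, beech at (441,210). The scene view agrees. Next I measure the points.

```bash
cat >> h.py <<'E'
def gauge(W,col,zlo,zhi):
    r,g,b=[col[...,i].astype(int) for i in range(3)]
    z=W[...,2]; m=(z>zlo)&(z<zhi)&(W[...,0]>.3)&(W[...,0]<.75)&(abs(W[...,1])<.45)
    out=[]
    for mm in (m&(g>r*1.6)&(g>b*1.4), m&(r>g*2.2)&(r>b*2.2)&(r>90)):
        P=W[mm]
        (cx,cy),rad=cv2.minEnclosingCircle(P[:,:2].astype(np.float32))
        out.append((len(P),P.mean(0).round(4).tolist(),round(cx,4),round(cy,4),round(rad,4)))
    return out
def block(W,c,r=.075,zlo=.053,zhi=.068):
    m=(abs(W[...,2]-(zlo+zhi)/2)<(zhi-zlo)/2)&(np.hypot(W[...,0]-c[0],W[...,1]-c[1])<r)
    P=W[m]
    return len(P),P[:,2].mean().round(4),cv2.minAreaRect(P[:,:2].astype(np.float32))
E
python3 - <<'E'
from h import *
for n in('top','scene'):
    f=np.load(n+'0.npz');W=f['W'];col=f['col']
    print(n,gauge(W,col,.044,.064))
    for c in((.42,.27),(.42,-.27)): print(block(W,c))
    m=(W[...,2]>.085)&(W[...,2]<.102)&(abs(W[...,1])<.12)&(W[...,0]>.3)&(W[...,0]<.55)
    P=W[m]; print('grip',len(P),P.mean(0) if len(P) else'', cv2.minAreaRect(P[:,:2].astype(np.float32)) if len(P) else '')
f=np.load('top0.npz');W=f['W']
for u,v in((203,217),(185,207),(217,200),(190,235),(222,230),(336,209),(323,249),(330,228),(274,182),(367,177),(374,268),(279,276),(441,210)): print(u,v,W[v,u].round(3), f['col'][v,u])
E
```

```text
top [(500, [0.4462, -0.0167, 0.0538], 0.4467, -0.0169, 0.0271), (424, [0.5372, -0.0423, 0.0537], 0.5349, -0.0415, 0.027)]
(204, np.float64(0.0596), ((0.4861939251422882, 0.2556206285953522), (0.02359776198863983, 0.05241159722208977), 10.123637199401855))
(68, np.float64(0.0586), ((0.4898037612438202, -0.27717822790145874), (0.04049089923501015, 0.009068965911865234), 80.76205444335938))
grip 256 [ 0.49007117 -0.02815361  0.09363266] ((0.4904979169368744, -0.028322147205471992), (0.0238876361399889, 0.043973393738269806), 74.09993743896484)
scene [(149, [0.4562, -0.0029, 0.0527], 0.4704, -0.0205, 0.0471), (342, [0.5441, -0.0391, 0.0527], 0.5413, -0.0422, 0.0301)]
(82, np.float64(0.0595), ((0.4880291819572449, 0.2606808543205261), (0.02457287907600403, 0.048247963190078735), 19.682575225830078))
(16, np.float64(0.0597), ((0.4912010431289673, -0.28083881735801697), (0.027895487844944, 0.005522870924323797), 78.16671752929688))
grip 150 [ 0.49813091 -0.02623613  0.09217755] ((0.49484938383102417, -0.0268731527030468), (0.024263624101877213, 0.04621991515159607), 75.77322387695312)
203 217 [0.519 0.253 0.017] [52 35 25]
185 207 [0.535 0.281 0.061] [65 42 27]
217 200 [0.554 0.217 0.042] [49 32 20]
190 235 [0.474 0.266 0.062] [60 38 25]
222 230 [0.487 0.201 0.048] [42 28 17]
336 209 [ 0.533 -0.044  0.053] [124  48  43]
323 249 [ 0.447 -0.016  0.054] [ 53 101  59]
330 228 [ 0.487 -0.03   0.093] [39 33 31]
274 182 [0.603 0.096 0.003] [95 84 81]
367 177 [ 0.617 -0.119 -0.001] [97 81 71]
374 268 [ 0.408 -0.13   0.005] [84 81 82]
279 276 [0.39  0.081 0.005] [93 84 81]
441 210 [ 0.537 -0.283  0.017] [143 137 116]
```

Run:
```python
from h import *
for n in('top','scene'):
    f=np.load(n+'0.npz');W=f['W']
    for c in((.51,.25),(.52,-.28)): print(n,block(W,c,.07,.054,.067))
f=np.load('top0.npz')
def felt(W,col):
    s=col.astype(int); m=(s.max(-1)-s.min(-1)<22)&(W[...,2]<.02)&(W[...,0]>.36)&(W[...,0]<.66)&(abs(W[...,1])<.2)
    return cv2.minAreaRect(W[m][:,:2].astype(np.float32)), W[m][:,2].mean(), np.median(W[m][:,:2],0)
print(felt(f['W'],f['col']))
c=robot.camera('top'); K=c['K'];
# bore circle: dark ellipse on the top face; intersect with z=.06
col=c['color']; cv2.imwrite('pics/w.png',cv2.resize(np.ascontiguousarray(col[185:250,165:240,::-1]),None,fx=8,fy=8,interpolation=cv2.INTER_CUBIC))
```

```text
top (1062, np.float64(0.0596), ((0.517022967338562, 0.24900832772254944), (0.08087377995252609, 0.08062893897294998), 13.09875202178955))
top (1075, np.float64(0.0596), ((0.5309414267539978, -0.2709994614124298), (0.08042249828577042, 0.08114179223775864), 70.02727508544922))
scene (729, np.float64(0.0591), ((0.5195704698562622, 0.2498289942741394), (0.08471003919839859, 0.08228932321071625), 13.554827690124512))
scene (625, np.float64(0.059), ((0.5347325801849365, -0.27062737941741943), (0.0845542773604393, 0.08356252312660217), 69.79157257080078))
(((0.5008031129837036, 0.034347325563430786), (0.2183743417263031, 0.32513365149497986), 4.545802116394043), np.float64(0.003766683794185576), array([ 0.50173669, -0.00321405]))
```

View pics/w.png

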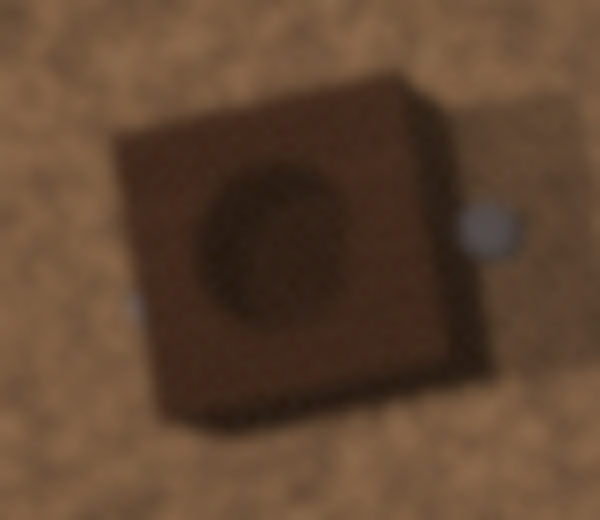

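Blurred crop: the walnut top-face corners are about (118,135), (400,75), (450,360) and (165,415), with the bore near (275,245), concentric with the face. So the bore is at (0.518, 0.249). The measured gauge grip (24×44, 94 high) fits the given sizes.

```bash
cat >> h.py <<'E'
from scipy.spatial.transform import Rotation as Rn
def to(p,yaw=None):
    """shift mm / turn in 8deg units to TCP p, pointing down, tool y at yaw deg"""
    o=robot.get_obs(); R=Rn.from_quat(o['tool_rot'])
    s=R.inv().apply(np.array(p)-o['position'])*1000
    if yaw is None: t=np.zeros(3)
    else:
        a=np.radians(yaw); y=np.array([np.cos(a),np.sin(a),0]); z=np.array([0,0,-1.]); x=np.cross(y,z)
        t=np.degrees((R.inv()*Rn.from_matrix(np.stack([x,y,z],1))).as_rotvec())/8
    print(s.round(1).tolist(),t.round(3).tolist())
E
python3 -c "
from h import *
to((.4905,-.0285,.21),-15.8)"
```

```text
[-453.5, -435.0, 82.1] [-0.012, 0.007, 9.975]
```

Request:
carry_out(rows=[[[-453.5, -435, 82, 0, 0, 9.975], [-453.5, -435, 82, 0, 0, 9.975], [-453.5, -435, 82, 0, 0, 9.975], [-453.5, -435, 82, 0, 0, 9.975], [-453.5, -435, 82, 0, 0, 9.975], [-453.5, -435, 82, 0, 0, 9.975], [-453.5, -435, 82, 0, 0, 9.975], [-453.5, -435, 82, 0, 0, 9.975], [-453.5, -435, 82, 0, 0, 9.975], [-453.5, -435, 82, 0, 0, 9.975], [-453.5, -435, 82, 0, 0, 9.975], [-453.5, -435, 82, 0, 0, 9.975], [-453.5, -435, 82, 0, 0, 9.975], [-453.5, -435, 82, 0, 0, 9.975], [-453.5, -435, 82, 0, 0, 9.975], [-453.5, -435, 82, 0, 0, 9.975], [-453.5, -435, 82, 0, 0, 9.975], [-453.5, -435, 82, 0, 0, 9.975]]], fingers=1)

```text
time: 1.95
position: [0.4904, -0.0268, 0.2104]
tool_rot: [0.797, 0.604, -0.0, -0.0]
ft_force: [-0.0, -0.2, 0.6]
grip_width: 0.0867
```

```bash
python3 -c "
from h import *
o=robot.get_obs();print(o['time'],o['q'].round(3))
to((.4905,-.0285,.130),-15.8)
c=shot('scene'); cv2.imwrite('pics/s1.png',cv2.resize(c['color'][100:300,180:480,::-1],None,fx=2.5,fy=2.5))"
```

```text
1.95 [-0.283  0.476  1.844  0.     0.821 -0.009]
[-1.6, 0.5, 80.4] [-0.001, -0.001, 0.014]
```

View pics/s1.png

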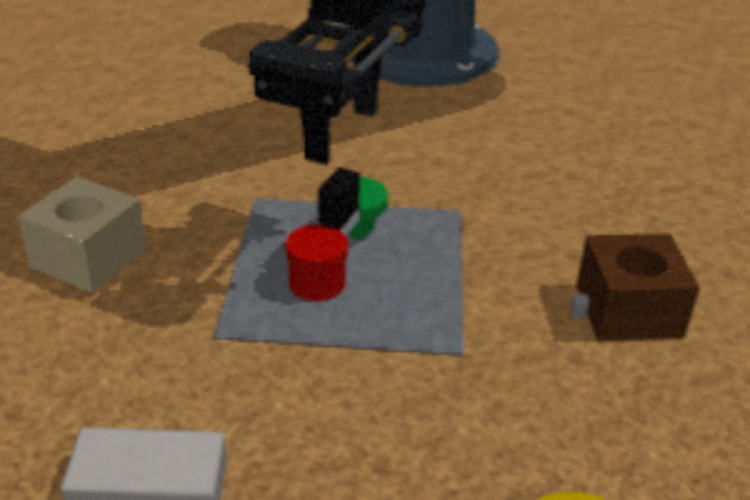

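The crop shows the fingers (tips about (317,160) and (365,110)) straddling the gauge's long axis above the black grip at (340,198). Descend and grip.

Request:
carry_out(rows=[[[-1.6, 0.5, 20, 0, 0, 0], [-1.6, 0.5, 45, 0, 0, 0], [-1.6, 0.5, 65, 0, 0, 0], [-1.6, 0.5, 75, 0, 0, 0], [-1.6, 0.5, 80, 0, 0, 0], [-1.6, 0.5, 80, 0, 0, 0]]])

```text
time: 2.6
position: [0.4909, -0.0295, 0.1301]
tool_rot: [0.797, 0.603, -0.0, -0.0]
ft_force: [0.2, 0.3, 0.4]
grip_width: 0.087
```

Request:
carry_out(rows=[[[0, 0, 0, 0, 0, 0], [0, 0, 0, 0, 0, 0], [0, 0, 0, 0, 0, 0], [0, 0, 0, 0, 0, 0], [0, 0, 0, 0, 0, 0], [0, 0, 0, 0, 0, 0], [0, 0, 0, 0, 0, 0], [0, 0, 0, 0, 0, 0], [0, 0, 0, 0, 0, 0], [0, 0, 0, 0, 0, 0]]], fingers=0, grip_force=40)

```text
time: 3.6
position: [0.4911, -0.0298, 0.1304]
tool_rot: [0.798, 0.603, 0.0, 0.0]
ft_force: [-0.5, -0.1, 1.6]
grip_width: 0.0437
```

Request:
carry_out(rows=[[[0, 0, -20, 0, 0, 0], [0, 0, -50, 0, 0, 0], [0, 0, -90, 0, 0, 0], [0, 0, -120, 0, 0, 0], [0, 0, -120, 0, 0, 0], [0, 0, -120, 0, 0, 0], [0, 0, -120, 0, 0, 0]]])

```text
time: 4.3
position: [0.4894, -0.0293, 0.2485]
tool_rot: [0.798, 0.603, -0.001, -0.002]
ft_force: [-0.3, 0.3, -3.7]
grip_width: 0.0438
```

```bash
python3 -c "
from h import *
c=shot('top'); W=cloud(c); p=robot.get_obs()['position']
print(gauge(W,c['color'],p[2]-.09,p[2]-.06),p)
c=shot('scene','s2.png'); W=cloud(c)
print(gauge(W,c['color'],p[2]-.09,p[2]-.06),p)
to((.518+.0443,.249-.0125,.245),-15.8)
"
```

```text
[(0, [nan, nan, nan], 0.0, 0.0, 0.0), (0, [nan, nan, nan], 0.0, 0.0, 0.0)] [ 0.48949061 -0.02935283  0.24832509]
[(176, [0.4583, -0.0021, 0.1703], 0.4701, -0.0226, 0.054), (403, [0.5439, -0.0376, 0.1693], 0.5367, -0.0396, 0.0298)] [ 0.48949061 -0.02935283  0.24832509]
[275.6, -2.6, 3.4] [-0.032, -0.0, -0.0]h.py:22: RuntimeWarning: Mean of empty slice.
  out.append((len(P),P.mean(0).round(4).tolist(),round(cx,4),round(cy,4),round(rad,4)))
  ret = um.true_divide(
```

View pics/s2.png

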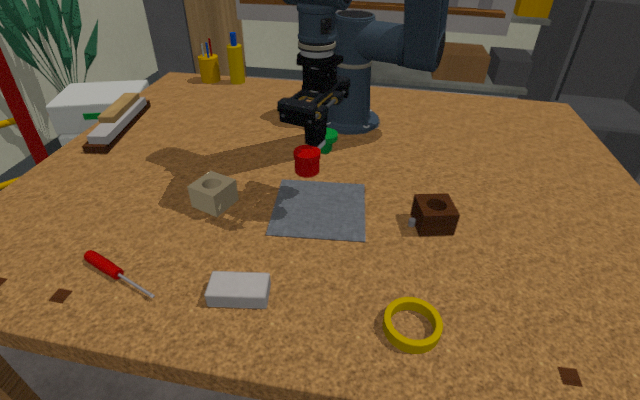

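The gauge is lifted level, red at (307,160) and green at (330,140), with about 3.7 N of added weight. Move it above the walnut.

Request:
carry_out(rows=[[[40, 0, 3, 0, 0, 0], [80, -1, 3, 0, 0, 0], [120, -1, 3, 0, 0, 0], [160, -2, 3, 0, 0, 0], [200, -2, 3, 0, 0, 0], [240, -2.6, 3, 0, 0, 0], [265, -2.6, 3, 0, 0, 0], [275.6, -2.6, 3, 0, 0, 0], [275.6, -2.6, 3, 0, 0, 0], [275.6, -2.6, 3, 0, 0, 0], [275.6, -2.6, 3, 0, 0, 0], [275.6, -2.6, 3, 0, 0, 0]]])

```text
time: 5.6
position: [0.5633, 0.2348, 0.2472]
tool_rot: [0.798, 0.603, -0.0, -0.0]
ft_force: [-0.5, 0.5, -3.0]
grip_width: 0.0436
```

```bash
python3 -c "
from h import *
p=robot.get_obs()['position'];print(p)
c=shot('top'); W=cloud(c); print(block(W,(.518,.249),.07,.054,.067))
c=shot('scene'); W=cloud(c)
cv2.imwrite('pics/s3.png',cv2.resize(c['color'][80:260,340:520,::-1],None,fx=3.3,fy=3.3,interpolation=cv2.INTER_CUBIC))
print(gauge(W,c['color'],p[2]-.09,p[2]-.06))
to((.518+.0443,.249-.0125,.186),-15.8)
"
```

```text
[0.56325519 0.23479219 0.24716087]
(759, np.float64(0.0596), ((0.5167459845542908, 0.24901540577411652), (0.08077098429203033, 0.08057194948196411), 13.313097953796387))
[(156, [0.5382, 0.251, 0.1689], 0.5526, 0.2474, 0.048), (535, [0.6178, 0.2233, 0.1689], 0.611, 0.2235, 0.0293)]
[1.0, -1.5, 61.4] [-0.0, 0.001, -0.01]
```

View pics/s3.png

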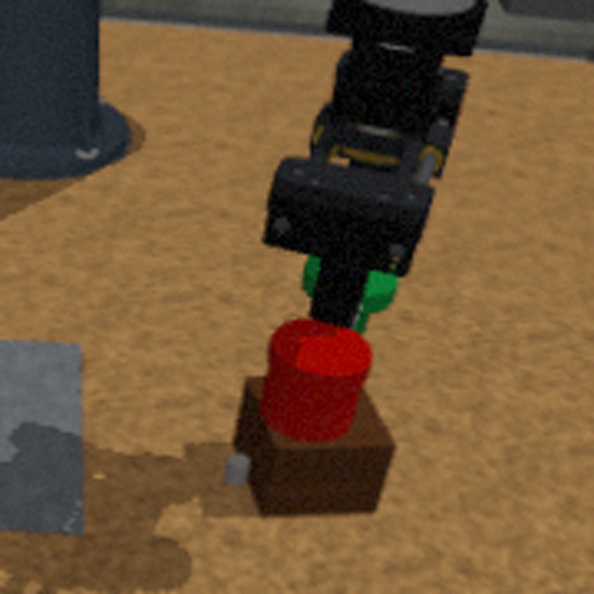

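The crop shows red at (320,385), toward the camera and clear of the block's bore side; green at (350,290) sits over the block. The positions agree with the plan, so I go down with small corrections.

Request:
carry_out(rows=[[[1, -1.5, 15, 0, 0, 0], [1, -1.5, 35, 0, 0, 0], [1, -1.5, 50, 0, 0, 0], [1, -1.5, 58, 0, 0, 0], [1, -1.5, 62, 0, 0, 0], [1, -1.5, 66, 0, 0, 0], [1, -1.5, 70, 0, 0, 0], [1, -1.5, 70, 0, 0, 0]]])

```text
time: 6.5
position: [0.5623, 0.2375, 0.1772]
tool_rot: [0.798, 0.603, -0.0, -0.0]
ft_force: [0.0, 0.7, -3.2]
grip_width: 0.0437
```

The tip is 9 mm in with no extra force. Continue.

Request:
carry_out(rows=[[[0, 0, 4, 0, 0, 0], [0, 0, 8, 0, 0, 0], [0, 0, 12, 0, 0, 0], [0, 0, 16, 0, 0, 0], [0, 0, 20, 0, 0, 0], [0, 0, 22, 0, 0, 0], [0, 0, 24, 0, 0, 0], [0, 0, 24, 0, 0, 0]]])

```text
time: 7.3
position: [0.5622, 0.2375, 0.153]
tool_rot: [0.798, 0.603, -0.0, -0.0]
ft_force: [0.3, 0.6, -3.4]
grip_width: 0.0436
```

Request:
carry_out(rows=[[[0, 0, 1, 0, 0, 0], [0, 0, 1.5, 0, 0, 0], [0, 0, 2, 0, 0, 0], [0, 0, 2, 0, 0, 0]]])

```text
time: 7.7
position: [0.5624, 0.2376, 0.1514]
tool_rot: [0.798, 0.603, 0.0, 0.0]
ft_force: [-0.7, -0.6, -2.7]
grip_width: 0.0435
```

Request:
carry_out(rows=[[[0, 0, 0.5, 0, 0, 0], [0, 0, 1, 0, 0, 0], [0, 0, 1.3, 0, 0, 0], [0, 0, 1.3, 0, 0, 0], [0, 0, 1.3, 0, 0, 0]]])

```text
time: 8.2
position: [0.5624, 0.2376, 0.1513]
tool_rot: [0.798, 0.603, 0.0, 0.0]
ft_force: [-1.1, -1.0, 5.8]
grip_width: 0.0438
```

Home: the flange stops on the block at TCP z 0.1513, about 9 N of push, depth ≈35 mm. Lift it straight out.

Request:
carry_out(rows=[[[0, 0, -1.3, 0, 0, 0], [0, 0, -6, 0, 0, 0], [0, 0, -14, 0, 0, 0], [0, 0, -24, 0, 0, 0], [0, 0, -36, 0, 0, 0], [0, 0, -50, 0, 0, 0], [0, 0, -65, 0, 0, 0], [0, 0, -65, 0, 0, 0], [0, 0, -65, 0, 0, 0]]])

```text
time: 9.1
position: [0.5625, 0.2376, 0.2158]
tool_rot: [0.798, 0.603, 0.001, 0.0]
ft_force: [0.3, -0.1, -3.5]
grip_width: 0.0438
```

```bash
python3 -c "
from h import *
p=robot.get_obs()['position'];print(p)
c=shot('top'); W=cloud(c); print(block(W,(.518,.249),.07,.054,.067))
to((.5175-.0443,.249+.0125,.190),-15.8)
"
```

```text
[0.56245744 0.23758799 0.21580275]
(698, np.float64(0.0596), ((0.5169184803962708, 0.24884183704853058), (0.08142691850662231, 0.08022194355726242), 12.91510009765625))
[-1.1, -91.9, 25.0] [-0.002, 0.001, 0.0]
```

Request:
carry_out(rows=[[[0, -15, 0, 0, 0, 0], [-0.5, -40, 0, 0, 0, 0], [-1, -65, 0, 0, 0, 0], [-1, -85, 0, 0, 0, 0], [-1, -92, 0, 0, 0, 0], [-1, -92, 0, 0, 0, 0], [-1, -92, 5, 0, 0, 0], [-1, -92, 12, 0, 0, 0], [-1, -92, 19, 0, 0, 0], [-1, -92, 23, 0, 0, 0], [-1, -92, 25, 0, 0, 0], [-1, -92, 25, 0, 0, 0]]])

```text
time: 10.35
position: [0.4734, 0.2615, 0.1894]
tool_rot: [0.798, 0.603, -0.0, -0.0]
ft_force: [0.0, 0.3, -4.4]
grip_width: 0.0437
```

Request:
carry_out(rows=[[[0, 0, 1, 0, 0, 0], [0, 0, 2, 0, 0, 0], [0, 0, 3, 0, 0, 0], [0, 0, 4, 0, 0, 0], [0, 0, 4.5, 0, 0, 0], [0, 0, 4.5, 0, 0, 0], [0, 0, 4.5, 0, 0, 0]]])

```text
time: 11.05
position: [0.4735, 0.2617, 0.1863]
tool_rot: [0.798, 0.603, 0.0, 0.0]
ft_force: [-3.2, 0.2, 6.5]
grip_width: 0.0439
```

```bash
python3 -c "
from h import *
c=shot('scene'); cv2.imwrite('pics/s4.png',cv2.resize(c['color'][80:260,340:520,::-1],None,fx=3.3,fy=3.3,interpolation=cv2.INTER_CUBIC))
o=robot.get_obs();print(o['position'],o['ft_force'],o['moment'])
"
```

```text
[0.47348761 0.26172322 0.18632956] [-1.42441946 -0.40383912  5.03143021] [-0.2392843   0.41339493 -0.01497735]
```

View pics/s4.png

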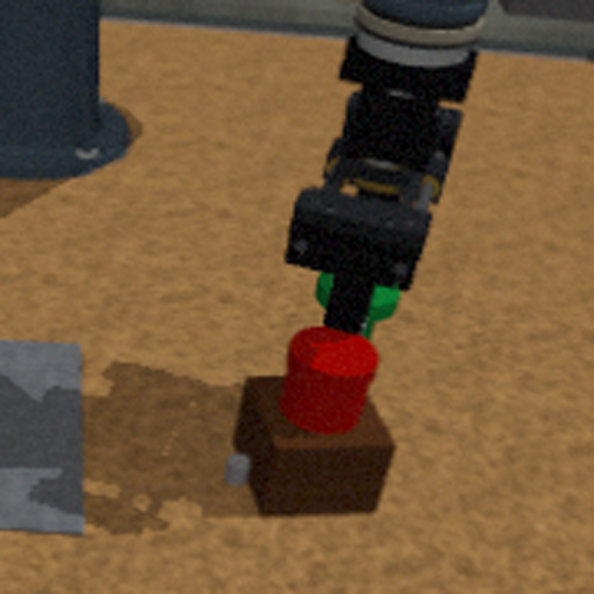

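The red plug stands square on the middle of the walnut top, bottom at about (325,425). The stop is at z 0.1863, exactly 35 mm above the home height, with about 9 N of push. Hold briefly, then lift.

Request:
carry_out(rows=[[[0, 0, 0, 0, 0, 0], [0, 0, 0, 0, 0, 0], [0, 0, 0, 0, 0, 0], [0, 0, -4, 0, 0, 0], [0, 0, -14, 0, 0, 0], [0, 0, -30, 0, 0, 0], [0, 0, -45, 0, 0, 0], [0, 0, -50, 0, 0, 0], [0, 0, -50, 0, 0, 0]]])

```text
time: 12.0
position: [0.4739, 0.2618, 0.2363]
tool_rot: [0.798, 0.603, 0.001, 0.0]
ft_force: [0.5, 0.1, -3.0]
grip_width: 0.044
```

```bash
python3 -c "
from h import *
to((.50,-.022,.235),-15.8)
"
```

```text
[-265.9, 102.3, 1.2] [0.013, -0.008, 0.0]
```

Request:
carry_out(rows=[[[-35, 13, 0, 0, 0, 0], [-75, 29, 0, 0, 0, 0], [-115, 44, 0, 0, 0, 0], [-155, 60, 0, 0, 0, 0], [-195, 75, 0, 0, 0, 0], [-235, 90, 0, 0, 0, 0], [-258, 99, 1, 0, 0, 0], [-266, 102, 1, 0, 0, 0], [-266, 102, 1, 0, 0, 0], [-266, 102, 30, 0, 0, 0], [-266, 102, 60, 0, 0, 0], [-266, 102, 85, 0, 0, 0], [-266, 102, 98, 0, 0, 0], [-266, 102, 101, 0, 0, 0], [-266, 102, 101, 0, 0, 0], [-266, 102, 101, 0, 0, 0]]])

```text
time: 13.6
position: [0.4997, -0.0215, 0.1351]
tool_rot: [0.797, 0.604, 0.0, 0.0]
ft_force: [-0.5, -0.3, -3.3]
grip_width: 0.0439
```

```bash
python3 -c "
from h import *
o=robot.get_obs();print(o['position'],o['ft_force'])
to((.50,-.022,.1305),-15.8)
"
```

```text
[ 0.49965014 -0.02146365  0.13508712] [-0.50082878 -0.34163234 -3.29278586]
[-0.4, 0.5, 4.6] [0.009, -0.001, 0.007]
```

Request:
carry_out(rows=[[[0, 0, 1.5, 0, 0, 0], [0, 0, 3, 0, 0, 0], [0, 0, 4, 0, 0, 0], [0, 0, 4.7, 0, 0, 0], [0, 0, 5.2, 0, 0, 0], [0, 0, 5.2, 0, 0, 0], [0, 0, 5.2, 0, 0, 0]]])

```text
time: 14.3
position: [0.4993, -0.0222, 0.1304]
tool_rot: [0.798, 0.603, 0.0, 0.0]
ft_force: [-0.9, 0.8, 5.9]
grip_width: 0.0435
```

Touched down at z 0.1304, as expected. Ease the push slightly, release, then rise.

Request:
carry_out(rows=[[[0, 0, -0.5, 0, 0, 0], [0, 0, -0.5, 0, 0, 0], [0, 0, -0.5, 0, 0, 0]]])

```text
time: 14.6
position: [0.4993, -0.0221, 0.1304]
tool_rot: [0.798, 0.603, 0.0, 0.0]
ft_force: [-1.1, 1.4, 7.1]
grip_width: 0.0437
```

Request:
carry_out(rows=[[[0, 0, 0, 0, 0, 0], [0, 0, 0, 0, 0, 0], [0, 0, 0, 0, 0, 0], [0, 0, 0, 0, 0, 0], [0, 0, 0, 0, 0, 0], [0, 0, 0, 0, 0, 0], [0, 0, 0, 0, 0, 0], [0, 0, 0, 0, 0, 0], [0, 0, 0, 0, 0, 0], [0, 0, 0, 0, 0, 0]]], fingers=1)

```text
time: 15.6
position: [0.4992, -0.0221, 0.1298]
tool_rot: [0.798, 0.603, -0.0, 0.0]
ft_force: [0.9, -1.1, -0.3]
grip_width: 0.087
```

Request:
carry_out(rows=[[[0, 0, -10, 0, 0, 0], [0, 0, -30, 0, 0, 0], [0, 0, -60, 0, 0, 0], [0, 0, -90, 0, 0, 0], [0, 0, -120, 0, 0, 0], [0, 0, -140, 0, 0, 0], [0, 0, -140, 0, 0, 0], [0, 0, -140, 0, 0, 0]]])

```text
time: 16.4
position: [0.4989, -0.022, 0.2701]
tool_rot: [0.798, 0.603, 0.0, 0.0]
ft_force: [0.0, -0.4, -0.3]
grip_width: 0.0869
```

```bash
python3 -c "
from h import *
c=shot('scene','s5.png'); W=cloud(c); print(gauge(W,c['color'],.044,.064), block(W,(.531,-.271),.07,.054,.067))
m=(W[...,2]>.085)&(W[...,2]<.102)&(abs(W[...,1])<.12)&(W[...,0]>.4)&(W[...,0]<.58); print(cv2.minAreaRect(W[m][:,:2].astype(np.float32)),W[m][:,2].max())
c=shot('top'); W=cloud(c); print(block(W,(.531,-.271),.07,.054,.067)); print(robot.get_obs()['grip_width'])
"
```

```text
[(151, [0.4641, 0.0049, 0.0528], 0.477, -0.0158, 0.0475), (359, [0.552, -0.0315, 0.0526], 0.5471, -0.032, 0.0295)] (633, np.float64(0.059), ((0.5352638363838196, -0.269866943359375), (0.0825740396976471, 0.08318231999874115), 69.98150634765625))
((0.5023375749588013, -0.019230207428336143), (0.023742716759443283, 0.0456678569316864), 73.8165283203125) 0.09511288607340179
(1078, np.float64(0.0597), ((0.5312258005142212, -0.2710002362728119), (0.08045429736375809, 0.08209633082151413), 70.37989807128906))
0.08711135989935329
```

View pics/s5.png

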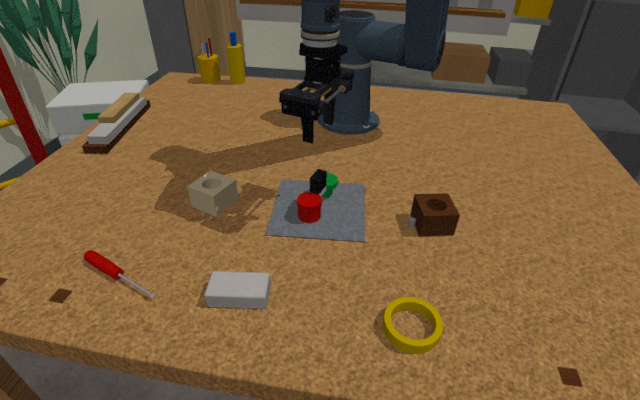

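The gauge stands upright on the felt, with red at (310,208) and the grip at (319,182). The gripper is open and clear above it, and the beech at (213,193) has not moved.

```bash
python3 -c "
from rig import robot
print(robot.hand_in())"
```

```text
the job is handed in; nothing more can be done
None
```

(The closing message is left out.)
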